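# Close the reader's tray and start the test

### The arm

A 6-joint arm with a two-finger parallel gripper is mounted at the origin on the work surface. World frame = base frame: x ahead of the robot, y to its left, z up, the work surface at z = 0. Lengths are in m, angles in degrees, forces in N, time in s.
With the tool pointing down it reaches from about 0.4 to 0.825 m from the base axis. Payload 7 kg.
Tool frame: the origin (TCP) lies at the very end of the fingers, on their centre line; the grasp point (between the pads) lies behind it (hold_point_z is the z of the grasp point in the tool frame, in m); z points along the fingers, y is the line along which they close (so a half turn about z gives the same grasp; the last joint's range is limited). The gripper opens to 85 mm and grips with 20 to 120 N. Pads are 22 mm wide; open, the fingers measure 114 mm over their backs; the gripper's body (76 mm by 85 mm) begins 54 mm behind the grasp point. The pads swing forward as they close: fully open they stand 13 mm farther back than shut.
Start: joints at [79.876, 20.546, 0.682, 0, -70.136, -16.507], TCP at [0.303, 0.603, 0.231] pointing down, gripper open.
Joint ranges: [-176.03, 176.03], [-82.01, 121.73], [-58.28, 71.71], [-173.87, 95.51], [-174.79, -0.11], [-173.66, 173.66]. Speed limits (degrees/s): [136.94, 136.94, 172.46, 180, 180, 180].

### API

Orientations are given as a 3x3 rotation matrix whose columns are the frame's x, y, z axes.
In Python, from station import * gives the robot as it stands.
- The arm moves only by the tool drive_tool, never from a script. Its argument "increments" is a list of rows, each an object of numbers: "x", "y", "z": the shift along the tool's x, y, z in units of 0.25 m (1.0 is 0.25 m); "wx", "wy", "wz": the turn, a rotation vector about the tool's x, y, z in units of 90 degrees (1.0 is 90 degrees). In form: [{"x": .., "y": .., "z": .., "wx": .., "wy": .., "wz": ..}, ...]. A call has 1 to 12 rows; each row is the pose to reach, as a shift and turn from the pose commanded when the call began, along the tool's axes at that moment; what a row does not reach only later rows make up. A row lasts 1/8 s, in which the tool goes at most 62.5 mm and 10.7 degrees, less where a joint would pass 70% of its speed; a pose out of reach is approached as far as the arm can. A call with a number of a shift or a turn outside -1 to 1 is refused whole. A call with a gripper value outside its range is refused whole. "jaw" is the closure, from 0 (fully open) to 1 (shut), set as the call begins (left out, the last holds). The fingers move at their own pace and stop on an object; "newtons" is the grip in N (left out, the last holds). Time passes only in rows, so rows that repeat a pose let the fingers close. It gives the time, the measured TCP pose, the force, the opening and the grip force at its end, in the units of the state.
- state(): the state, without advancing time (a new reading comes with each control period).
- snapshot(name): name is "scene" or "top" or "wrist"; returns a dict with "image" (400x640x3 uint8, red, green, blue), "camera_matrix" (3x3 intrinsics, pixels), "k1" (the pictures are not rectified: a ray, as slopes to the right and down, at radius r is drawn at 1 + k1 r^2 times it, then the intrinsics apply), "cam_to_world" (4x4, takes a point from camera to world coordinates). Camera axes: x right, y down, z forward; pixel columns grow to the right and rows downward; lengths in m; the calibration is good to about 2 mm. A picture is of the moment at which its call begins. There is no depth.
- close_job(): hands the job in; it is judged then, once.
The state is a dict: "clock": time; "joints": joint angles; "dq": joint speeds; "tau": joint torques, N m; "tcp_pos": TCP position; "orientation": TCP orientation; "force": force on the tool from outside, world axes, zero at the start; "wrist_torque": the same for the moment, N m; "grip_width": finger opening in m; "gripper_force": force on a finger pad.
Only numpy, scipy, OpenCV 4.12 (cv2) and the standard library are available. Lean on these libraries where they do the work, as an engineer would, in place of code of your own. Each camera call takes 0.05 s, during which the arm holds its last target. There are 200 camera calls.

### The job

With a fingertip, gently push the cassette tray of the teal reader fully home, then lightly press that reader's green start key down and let it spring back, and withdraw the hand clear of everything. Grasp nothing, and leave the red and yellow keys, the orange reader and everything else on the bench untouched.

Things in the scene. Friction and masses are not known exactly. Their poses are not given: they have to be found in the camera images.
- teal: The reader to use: flat bench instrument, white above, TEAL lower shell and tray front, 140 deep (x) x 150 wide (y) x 58 mm high, fixed. Origin: centre of its underside, on the bench. Its -x axis points out of its front (tray side, roughly towards the robot), z up. On top three round keys in a row across the width, 48 mm apart, tops 80 mm above the bench. Over 30 N damages it.
- orange: The other reader, alike in size, layout and axes, but with an ORANGE lower shell and tray front. Somebody else's test is in it: not to be touched.
- teal_tray (a joint): How far (m) the teal reader's cassette tray stands out: 0 = fully home (against its stop), up to 0.06 = out. It slides along the reader's x axis (towards reader +x as it goes home), needs about 1.5 to 3 N, and stays where it is left.
- teal_front (a point): Centre of the outer face of the teal tray's front panel; moves with the tray. Panel: 80 mm wide, 36 mm high (10 to 46 mm above the bench), 10 mm thick. With the tray home its face stands 80 mm in front of the reader's origin (reader x = -0.080, y = 0, z = 0.028). A white test cassette lies on the tray behind the panel.
- orange_tray (a joint): How far (m) the orange reader's tray stands out, 0 = home to 0.06; it is to stay as it is.
- orange_front (a point): Centre of the outer face of the orange tray's front panel.
- teal_start (a joint): Travel (m) of the GREEN round key of the teal reader: 0 = up, 0.006 = fully down; it springs back. It is the start key, the middle one of the row. Fully down takes about 4 N, and the start counts from 4 mm down.
- teal_start_top (a point): Centre of the top face of the teal reader's green start key, 22 mm across; 12 mm from the reader's centre towards its front, on its centre line. Moves with the key.
- teal_stop (a joint): Travel (m) of the RED round key of the teal reader: 0 = up, 0.006 = fully down; it springs back. 48 mm from the green one on the reader's -y side.
- teal_menu (a joint): Travel (m) of the YELLOW round key of the teal reader: 0 = up, 0.006 = fully down; it springs back. 48 mm from the green one on the reader's +y side.
- orange_start (a joint): Travel (m) of the green round key of the orange reader: 0 = up, 0.006 = fully down; it springs back. Middle of its row.
- orange_stop (a joint): Travel (m) of the red round key of the orange reader: 0 = up, 0.006 = fully down; it springs back. On that reader's -y side.
- orange_menu (a joint): Travel (m) of the yellow round key of the orange reader: 0 = up, 0.006 = fully down; it springs back. On that reader's +y side.
- vial: Small loose vial with red cap, 22 mm across, 40 mm high, between the two readers. Origin: centre of its underside.
- marker: Loose marker pen, grey with black cap, about 128 mm long and 15 mm thick, lying on the bench at the near right. Origin: underside, 42 mm from its grey end; x along it towards the cap.
- tipbox: Loose teal box of pipette tips with pale lid, 122 x 87 x 60 mm, at the left. Origin: centre of its underside.
- rack: Loose steel tube rack, 110 x 80 mm and 52 mm high, with capped tubes to 65 mm, at the right. Origin: centre of its underside.
- canister: Loose test-strip canister, 44 mm across, 110 mm high, with blue label and white cap, beyond the readers. Origin: centre of its underside.
- slidebox: Loose flat blue slide box, 87 x 152 x 38 mm, beyond the readers. Origin: centre of its underside.
- pipette: Loose hand pipette lying on the bench at the near left, 255 mm long, 26 mm thick. Origin: underside, 135 mm from its red button end; x towards the tip.
Mind the look-alikes: they are no part of the job. Leave any purple look-alike of the teal alone.

How it is judged:
By the outcome, as a careful person would: the job done as asked, in the order asked, and still so for the second after the job is handed in, with the robot touching nothing.
It also fails if it takes over 43 s, if anything falls off the work surface, if the arm or the gripper's body presses on something with over 40 N, if the wrist force passes 120 N, or if a joint passes its speed limit or range.

## Working session

There is one attempt and no reset: what is moved stays moved. The work goes in short steps, Python scripts to look and compute and a tool call to move; the robot and the scene stay as the last step left them, time stands still between calls to the robot, and variables do not carry over. Pictures are saved under pics/ and viewed, at most 10 in all, crops included, and the job is handed in when it is done.

Besides the shell and the picture viewer there is one more tool, called after "Emit:" as name(argument=value, ...), one argument or row to a line, values as JSON. drive_tool: Moves the arm, as the interface text tells. Its arguments: {"type":"object","properties":{"increments":{"type":"array","items":{"type":"object","properties":{"x":{"type":"number"},"y":{"type":"number"},"z":{"type":"number"},"wx":{"type":"number"},"wy":{"type":"number"},"wz":{"type":"number"}}}},"jaw":{"type":"number"},"newtons":{"type":"number"}},"required":["increments"]}

```bash
mkdir -p pics; ls; python3 - <<'E'
from station import *
import cv2,numpy as np,pickle
d={n:snapshot(n) for n in("scene","top")}
pickle.dump(d,open('d.pkl','wb'))
for n in d: cv2.imwrite(f'pics/{n}0.png',d[n]["image"][...,::-1]); print(n,d[n]["camera_matrix"],d[n]["k1"],np.round(d[n]["cam_to_world"],3))
s=state();print(s)
E
```

```text
pics
scene [[433.62453862   0.         316.48256799]
 [  0.         433.62453862 197.91751026]
 [  0.           0.           1.        ]] 0.02518310898604047 [[-0.131  0.81  -0.572  1.182]
 [ 0.991  0.109 -0.073  0.08 ]
 [ 0.003 -0.576 -0.817  1.037]
 [ 0.     0.     0.     1.   ]]
top [[382.48765149   0.         314.5668443 ]
 [  0.         382.48765149 203.77437754]
 [  0.           0.           1.        ]] 0.032629119836248 [[ 0.021 -0.992  0.126  0.402]
 [-1.    -0.023 -0.015  0.004]
 [ 0.018 -0.125 -0.992  1.108]
 [ 0.     0.     0.     1.   ]]
{'clock': 0.1, 'joints': array([ 7.98778079e+01,  2.05871048e+01,  6.40967214e-01, -1.56540689e-02,
       -7.01360196e+01, -1.65074514e+01]), 'dq': array([-0.01618075, -0.16044108,  0.13814246, -0.02209601, -0.08538117,
        0.04479543]), 'tau': array([-2.03766271e-03, -5.84766877e+01,  2.94107598e+01,  6.95458129e+00,
       -3.17475933e-03,  9.68353589e-06]), 'tcp_pos': array([0.30239026, 0.6030198 , 0.23048125]), 'orientation': array([[ 8.93880800e-01, -4.48304427e-01, -5.04965067e-04],
       [-4.48304683e-01, -8.93879771e-01, -1.36642271e-03],
       [ 1.61195290e-04,  1.44779723e-03, -9.99998939e-01]]), 'force': array([-0.08632287,  0.62072849,  0.29022358]), 'wrist_torque': array([0.02285349, 0.00676671, 0.01332746]), 'gripper_force': 0.0, 'grip_width': 0.0851934192986879}
```

View pics/top0.png

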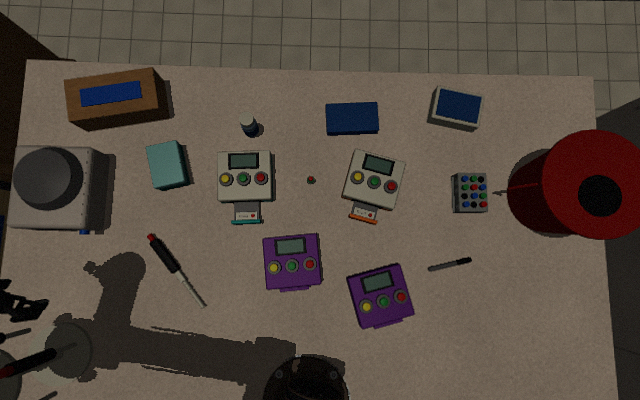

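View pics/scene0.png

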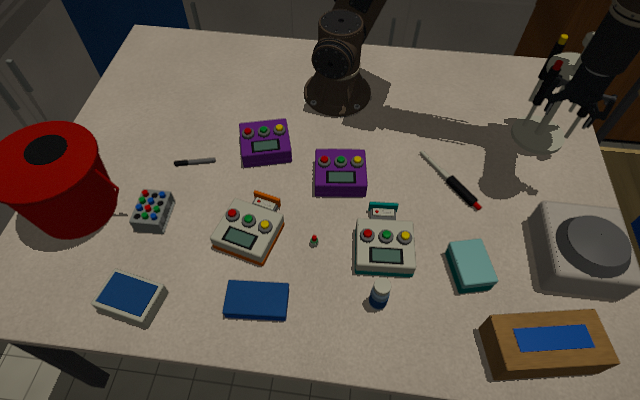

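The pictures show these candidates for the reader, in top-view pixels:
- teal-shell reader at (246,177), with its tray front at (245,221)
- orange reader at (373,180), with its front at (362,220)
- purple look-alikes at (292,262) and (380,295)
- teal tip box at (167,165)

By the description I choose (246,177). Its green key is at (249,178) in the top view and (386,236) in the scene view. Next I measure it and check the choice in a crop.

```bash
cat > h.py <<'E'
import cv2,numpy as np
def ray(d,uv):
    K=d["camera_matrix"];k=d["k1"]
    p=cv2.undistortPoints(np.array([[uv]],float),K,np.array([k,0,0,0,0.]))[0,0]
    T=d["cam_to_world"];return T[:3,3],T[:3,:3]@np.array([*p,1])
def plane(d,uv,z):
    o,r=ray(d,uv);return o+r*(z-o[2])/r[2]
def tri(d1,u1,d2,u2):
    A=np.zeros((3,3));b=np.zeros(3)
    for d,u in((d1,u1),(d2,u2)):
        o,r=ray(d,u);r=r/np.linalg.norm(r);P=np.eye(3)-np.outer(r,r);A+=P;b+=P@o
    return np.linalg.solve(A,b)
def blobs(im,box,h0,h1,smin=110,vmin=50,amin=6):
    x0,y0,x1,y1=box;hsv=cv2.cvtColor(im[y0:y1,x0:x1],cv2.COLOR_RGB2HSV)
    m=cv2.inRange(hsv,(h0,smin,vmin),(h1,255,255))
    n,l,st,c=cv2.connectedComponentsWithStats(m)
    return [(tuple(np.round(c[i]+[x0,y0],1)),st[i].tolist()) for i in range(1,n) if st[i,4]>=amin]
E
python3 - <<'E'
from h import *;import pickle
d=pickle.load(open('d.pkl','rb'))
B={'top':(210,140,282,232),'scene':(345,195,425,282)}
for n in B:
    im=d[n]['image']
    for c,h in dict(green=(45,75),red=(0,8),red2=(172,180),yel=(20,35),teal=(82,100)).items():
        for b in blobs(im,B[n],*h): print(n,c,b, np.round(plane(d[n],b[0],.046 if c=='teal' else .08),4))
a,b,e,f=B['top'];g,h,i,j=B['scene']
A=cv2.resize(d['top']['image'][b:f,a:e],(400,511),interpolation=2);C=cv2.resize(d['scene']['image'][h:j,g:i],(400,435),interpolation=2)
C=cv2.copyMakeBorder(C,0,76,0,0,0);cv2.imwrite('pics/crop1.png',np.hstack([A,C])[...,::-1])
E
```

```text
top green ((np.float64(242.0), np.float64(177.2)), [29, 34, 7, 7, 42]) [0.6005 0.1871 0.08  ]
top red ((np.float64(259.9), np.float64(176.7)), [46, 33, 8, 8, 44]) [0.6031 0.1387 0.08  ]
top red ((np.float64(252.3), np.float64(215.3)), [41, 74, 4, 4, 10]) [0.4971 0.1549 0.08  ]
top yel ((np.float64(224.4), np.float64(178.3)), [11, 35, 8, 8, 54]) [0.5962 0.2345 0.08  ]
top teal ((np.float64(245.7), np.float64(221.0)), [21, 79, 29, 5, 81]) [0.484  0.1775 0.046 ]
scene green ((np.float64(386.4), np.float64(234.0)), [38, 35, 8, 9, 49]) [0.6012 0.1867 0.08  ]
scene red ((np.float64(376.5), np.float64(211.0)), [30, 15, 4, 3, 8]) [0.5342 0.1581 0.08  ]
scene red ((np.float64(367.3), np.float64(232.7)), [19, 34, 8, 9, 57]) [0.6038 0.1382 0.08  ]
scene yel ((np.float64(405.0), np.float64(235.1)), [56, 36, 9, 9, 67]) [0.5981 0.2337 0.08  ]
scene teal ((np.float64(383.2), np.float64(203.6)), [24, 7, 29, 4, 81]) [0.484 0.178 0.046]
```

View pics/crop1.png

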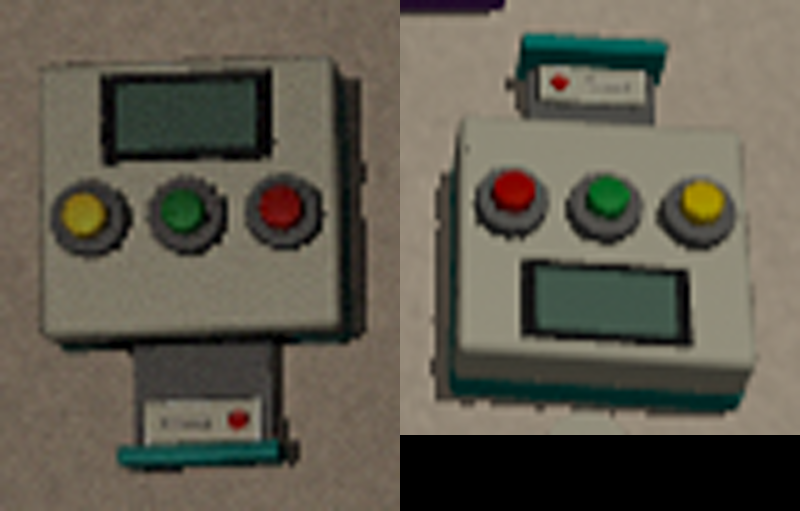

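The crop confirms it. The teal shell and tray front are at the crop's bottom left, the tray stands out with its cassette, and the keys run yellow, green, red. The green key is at about (0.601, 0.187) and the reader's yaw is about 3.8°. The tray face is at x≈0.48 and should be at x≈0.533 when home. I'll move over with the fingers shut.

Emit:
drive_tool(
  increments=[
    {"x": 0.05, "y": 0.05, "wz": -0.03},
    {"x": 0.14, "y": 0.14, "wz": -0.08},
    {"x": 0.25, "y": 0.25, "wz": -0.14},
    {"x": 0.36, "y": 0.36, "wz": -0.2},
    {"x": 0.47, "y": 0.47, "wz": -0.26},
    {"x": 0.56, "y": 0.56, "wz": -0.31},
    {"x": 0.62, "y": 0.62, "wz": -0.338},
    {"x": 0.64, "y": 0.64, "wz": -0.338},
    {"x": 0.64, "y": 0.64, "wz": -0.338},
  ],
  jaw=1,
  newtons=20,
)

```text
$.increments[0]: bad value
```

```bash
cat >> h.py <<'E'
def need(s,p):
    R=s['orientation'];return np.round(R.T@(np.array(p)-s['tcp_pos'])/.25,3)
E
python3 - <<'E'
from station import *
from h import *
s=state();print(s['clock'],s['tcp_pos'],s['orientation'].round(4),s['grip_width'],hold_point_z if 'hold_point_z' in globals() else '')
print(need(s,[.43,.176,.12]))
E
```

```text
0.1 [0.30239026 0.6030198  0.23048125] [[ 8.939e-01 -4.483e-01 -5.000e-04]
 [-4.483e-01 -8.939e-01 -1.400e-03]
 [ 2.000e-04  1.400e-03 -1.000e+00]] 0.0851934192986879 -0.0187
[1.222 1.297 0.444]
```

Emit:
drive_tool(
  increments=[
    {"x": 0.05, "y": 0.05, "z": 0, "wx": 0, "wy": 0, "wz": -0.03},
    {"x": 0.14, "y": 0.14, "z": 0, "wx": 0, "wy": 0, "wz": -0.08},
    {"x": 0.25, "y": 0.25, "z": 0, "wx": 0, "wy": 0, "wz": -0.14},
    {"x": 0.36, "y": 0.36, "z": 0, "wx": 0, "wy": 0, "wz": -0.2},
    {"x": 0.47, "y": 0.47, "z": 0, "wx": 0, "wy": 0, "wz": -0.26},
    {"x": 0.56, "y": 0.56, "z": 0, "wx": 0, "wy": 0, "wz": -0.31},
    {"x": 0.62, "y": 0.62, "z": 0, "wx": 0, "wy": 0, "wz": -0.338},
    {"x": 0.64, "y": 0.64, "z": 0, "wx": 0, "wy": 0, "wz": -0.338},
    {"x": 0.64, "y": 0.64, "z": 0, "wx": 0, "wy": 0, "wz": -0.338},
  ],
  jaw=1,
  newtons=20,
)

```text
clock: 1.23
tcp_pos: [0.3739, 0.3886, 0.2313]
orientation: [[0.998, 0.065, -0.0], [0.065, -0.998, 0.0], [-0.0, -0.0, -1.0]]
force: [-0.5, 0.4, -0.4]
grip_width: -0.0002
gripper_force: 0.0
```

```bash
python3 - <<'E'
from station import *
from h import *
s=state();print(s['clock'],s['tcp_pos'],s['orientation'].round(4),s['grip_width'],s['force'])
print(need(s,[.43,.176,.12]))
E
```

```text
1.225 [0.37393602 0.38855881 0.23128318] [[ 0.9979  0.0648 -0.    ]
 [ 0.0648 -0.9979  0.    ]
 [-0.     -0.     -1.    ]] -0.00020265956976264665 [-0.45940131  0.37349273 -0.37885407]
[0.169 0.863 0.445]
```

Emit:
drive_tool(
  increments=[
    {"x": 0.02, "y": 0.06, "z": 0, "wx": 0, "wy": 0, "wz": 0},
    {"x": 0.05, "y": 0.2, "z": 0, "wx": 0, "wy": 0, "wz": 0},
    {"x": 0.08, "y": 0.36, "z": 0, "wx": 0, "wy": 0, "wz": 0},
    {"x": 0.11, "y": 0.54, "z": 0.08, "wx": 0, "wy": 0, "wz": 0},
    {"x": 0.14, "y": 0.7, "z": 0.2, "wx": 0, "wy": 0, "wz": 0},
    {"x": 0.16, "y": 0.81, "z": 0.32, "wx": 0, "wy": 0, "wz": 0},
    {"x": 0.169, "y": 0.855, "z": 0.41, "wx": 0, "wy": 0, "wz": 0},
    {"x": 0.169, "y": 0.863, "z": 0.445, "wx": 0, "wy": 0, "wz": 0},
    {"x": 0.169, "y": 0.863, "z": 0.445, "wx": 0, "wy": 0, "wz": 0},
  ],
)

```text
clock: 2.35
tcp_pos: [0.4303, 0.1763, 0.12]
orientation: [[0.998, 0.066, -0.0], [0.066, -0.998, -0.001], [-0.0, 0.001, -1.0]]
force: [-0.4, 0.9, 0.2]
grip_width: 0.0004
gripper_force: 0.0
```

```bash
python3 - <<'E'
from station import *
from h import *
s=state();print(s['clock'],s['tcp_pos'],s['force'])
print(need(s,[.43,.176,.028]))
d=snapshot('wrist');cv2.imwrite('pics/w1.png',d['image'][...,::-1])
import pickle;pickle.dump(d,open('w1.pkl','wb'))
for b in blobs(d['image'],(0,0,640,400),82,100,amin=100):
  print(b,plane(d,b[0],.046))
E
```

```text
2.35 [0.43030111 0.17628111 0.11995273] [-0.43315652  0.85152024  0.24860843]
[-0.001  0.001  0.368]
((np.float64(308.2), np.float64(141.2)), [271, 136, 67, 11, 504]) [0.4827677  0.18448152 0.046     ]
```

View pics/w1.png

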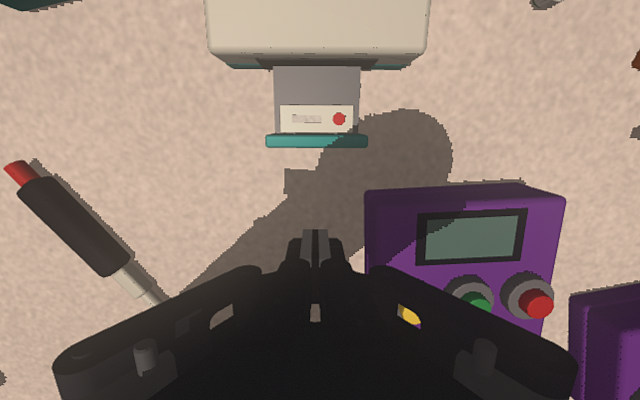

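The wrist view shows the teal panel spanning columns 266–368 at row 141, ahead of the fingers at (315,240). The purple reader's edge at (366,193) is just to the right. I'll check clearance to it before going down.

```bash
python3 - <<'E'
from station import *
from h import *
import pickle
d=pickle.load(open('w1.pkl','rb'))
for n,u,z in(('purple FL corner',(366,193),.058),('purple FR',(563,200),.058),('yel',(408,317),.08),('panelL bottom edge',(267,147),.046),('panelR',(368,147),.046),('panel back L',(267,136),.046),('pipette tip side',(165,297),.01),('fingertip',(315,232),.12)):print(n,plane(d,u,z).round(4))
t=pickle.load(open('d.pkl','rb'))
for n in t:
  for b in blobs(t[n]['image'],(255,230,330,295) if n=='top' else (310,145,370,200),20,35):print(n,'yel',b[0],plane(t[n],b[0],.08))
print(need(state(),[.445,.177,.036]))
E
```

```text
purple FL corner [0.4477 0.1378 0.058 ]
purple FR [ 0.4522 -0.014   0.058 ]
yel [0.3565 0.0985 0.08  ]
panelL bottom edge [0.4762 0.2161 0.046 ]
panelR [0.4814 0.138  0.046 ]
panel back L [0.4846 0.2162 0.046 ]
pipette tip side [0.3102 0.3256 0.01  ]
fingertip [0.4383 0.1763 0.12  ]
scene yel (np.float64(357.1), np.float64(159.2)) [0.36246431 0.09343619 0.08      ]
top yel (np.float64(273.3), np.float64(267.3)) [0.36037863 0.09374793 0.08      ]
[0.057 0.003 0.338]
```

Emit:
drive_tool(
  increments=[
    {"x": 0.03, "y": 0.003, "z": 0.03, "wx": 0, "wy": 0, "wz": 0},
    {"x": 0.06, "y": 0.003, "z": 0.08, "wx": 0, "wy": 0, "wz": 0},
    {"x": 0.078, "y": 0.003, "z": 0.14, "wx": 0, "wy": 0, "wz": 0},
    {"x": 0.078, "y": 0.003, "z": 0.2, "wx": 0, "wy": 0, "wz": 0},
    {"x": 0.078, "y": 0.003, "z": 0.26, "wx": 0, "wy": 0, "wz": 0},
    {"x": 0.078, "y": 0.003, "z": 0.31, "wx": 0, "wy": 0, "wz": 0},
    {"x": 0.078, "y": 0.003, "z": 0.338, "wx": 0, "wy": 0, "wz": 0},
    {"x": 0.078, "y": 0.003, "z": 0.338, "wx": 0, "wy": 0, "wz": 0},
    {"x": 0.078, "y": 0.003, "z": 0.338, "wx": 0, "wy": 0, "wz": 0},
  ],
)

```text
clock: 3.52
tcp_pos: [0.4501, 0.1769, 0.0359]
orientation: [[0.998, 0.066, 0.001], [0.066, -0.998, 0.0], [0.001, -0.0, -1.0]]
force: [0.2, -0.3, 0.1]
grip_width: -0.0
gripper_force: 0.0
```

```bash
python3 - <<'E'
from station import *
from h import *
s=state();print(s['clock'],s['tcp_pos'],s['force'],s['orientation'].round(4));print(need(s,[.515,.1815,.036]))
E
```

```text
3.525 [0.45007887 0.17690849 0.03588774] [ 0.22591729 -0.30011404  0.10440231] [[ 9.978e-01  6.620e-02  5.000e-04]
 [ 6.620e-02 -9.978e-01  4.000e-04]
 [ 5.000e-04 -3.000e-04 -1.000e+00]]
[ 0.26  -0.001 -0.   ]
```

Emit:
drive_tool(
  increments=[
    {"x": 0.02, "y": 0, "z": 0, "wx": 0, "wy": 0, "wz": 0},
    {"x": 0.04, "y": 0, "z": 0, "wx": 0, "wy": 0, "wz": 0},
    {"x": 0.06, "y": 0, "z": 0, "wx": 0, "wy": 0, "wz": 0},
    {"x": 0.075, "y": 0, "z": 0, "wx": 0, "wy": 0, "wz": 0},
    {"x": 0.09, "y": 0, "z": 0, "wx": 0, "wy": 0, "wz": 0},
    {"x": 0.105, "y": 0, "z": 0, "wx": 0, "wy": 0, "wz": 0},
    {"x": 0.12, "y": 0, "z": 0, "wx": 0, "wy": 0, "wz": 0},
    {"x": 0.14, "y": 0, "z": 0, "wx": 0, "wy": 0, "wz": 0},
    {"x": 0.16, "y": 0, "z": 0, "wx": 0, "wy": 0, "wz": 0},
    {"x": 0.18, "y": 0, "z": 0, "wx": 0, "wy": 0, "wz": 0},
    {"x": 0.2, "y": 0, "z": 0, "wx": 0, "wy": 0, "wz": 0},
    {"x": 0.22, "y": 0, "z": 0, "wx": 0, "wy": 0, "wz": 0},
  ],
)

```text
clock: 5.03
tcp_pos: [0.5049, 0.1802, 0.0355]
orientation: [[0.998, 0.066, -0.0], [0.066, -0.998, -0.0], [-0.0, 0.0, -1.0]]
force: [-2.0, -1.3, 0.2]
grip_width: 0.0
gripper_force: 1.0
```

```bash
python3 - <<'E'
from station import *
from h import *
s=state();print(s['clock'],s['tcp_pos'],s['force']);d=snapshot('top')
for b in blobs(d['image'],(210,140,282,240),82,100):print(b,plane(d,b[0],.046))
E
```

```text
5.025 [0.50491951 0.18018348 0.03547426] [-1.95849287 -1.25238073  0.16613327]
```

Emit:
drive_tool(
  increments=[
    {"x": 0.01, "y": 0, "z": 0, "wx": 0, "wy": 0, "wz": 0},
    {"x": 0.02, "y": 0, "z": 0, "wx": 0, "wy": 0, "wz": 0},
    {"x": 0.03, "y": 0, "z": 0, "wx": 0, "wy": 0, "wz": 0},
    {"x": 0.04, "y": 0, "z": 0, "wx": 0, "wy": 0, "wz": 0},
    {"x": 0.05, "y": 0, "z": 0, "wx": 0, "wy": 0, "wz": 0},
    {"x": 0.056, "y": 0, "z": 0, "wx": 0, "wy": 0, "wz": 0},
    {"x": 0.06, "y": 0, "z": 0, "wx": 0, "wy": 0, "wz": 0},
  ],
)

```text
clock: 5.95
tcp_pos: [0.5198, 0.1813, 0.0356]
orientation: [[0.998, 0.066, 0.0], [0.066, -0.998, 0.0], [0.0, -0.0, -1.0]]
force: [-1.8, -1.3, -0.6]
grip_width: -0.0001
gripper_force: 0.8
```

Emit:
drive_tool(
  increments=[
    {"x": 0.004, "y": 0, "z": 0, "wx": 0, "wy": 0, "wz": 0},
    {"x": 0.008, "y": 0, "z": 0, "wx": 0, "wy": 0, "wz": 0},
    {"x": 0.008, "y": 0, "z": 0, "wx": 0, "wy": 0, "wz": 0},
  ],
)

```text
clock: 6.32
tcp_pos: [0.5205, 0.1812, 0.0355]
orientation: [[0.998, 0.066, -0.002], [0.066, -0.998, -0.001], [-0.002, 0.0, -1.0]]
force: [-6.8, 1.0, 2.7]
grip_width: -0.0
gripper_force: 3.5
```

Emit:
drive_tool(
  increments=[
    {"x": 0.003, "y": 0, "z": 0, "wx": 0, "wy": 0, "wz": 0},
    {"x": 0.003, "y": 0, "z": 0, "wx": 0, "wy": 0, "wz": 0},
    {"x": 0.003, "y": 0, "z": 0, "wx": 0, "wy": 0, "wz": 0},
  ],
)

```text
clock: 6.7
tcp_pos: [0.5206, 0.1812, 0.0354]
orientation: [[0.998, 0.066, -0.003], [0.066, -0.998, -0.001], [-0.003, 0.001, -1.0]]
force: [-10.3, 1.2, 6.8]
grip_width: -0.0004
gripper_force: 5.1
```

The tray is against its stop: 10 N with no further travel. I'll back off and rise.

Emit:
drive_tool(
  increments=[
    {"x": -0.02, "y": 0, "z": 0, "wx": 0, "wy": 0, "wz": 0},
    {"x": -0.06, "y": 0, "z": 0, "wx": 0, "wy": 0, "wz": 0},
    {"x": -0.1, "y": 0, "z": 0, "wx": 0, "wy": 0, "wz": 0},
    {"x": -0.13, "y": 0, "z": -0.03, "wx": 0, "wy": 0, "wz": 0},
    {"x": -0.13, "y": 0, "z": -0.12, "wx": 0, "wy": 0, "wz": 0},
    {"x": -0.13, "y": 0, "z": -0.24, "wx": 0, "wy": 0, "wz": 0},
    {"x": -0.13, "y": 0, "z": -0.35, "wx": 0, "wy": 0, "wz": 0},
    {"x": -0.13, "y": 0, "z": -0.42, "wx": 0, "wy": 0, "wz": 0},
    {"x": -0.13, "y": 0, "z": -0.44, "wx": 0, "wy": 0, "wz": 0},
    {"x": -0.13, "y": 0, "z": -0.44, "wx": 0, "wy": 0, "wz": 0},
  ],
)

```text
clock: 7.95
tcp_pos: [0.4897, 0.1793, 0.1456]
orientation: [[0.998, 0.066, 0.0], [0.066, -0.998, 0.0], [0.0, -0.0, -1.0]]
force: [-0.3, -0.5, 0.2]
grip_width: 0.0002
gripper_force: 0.0
```

```bash
python3 - <<'E'
from station import *
from h import *
s=state();print(s['clock'],s['tcp_pos'],s['force'],s['orientation'].round(4))
d=snapshot('wrist');cv2.imwrite('pics/w2.png',d['image'][...,::-1])
for c,h in dict(green=(45,75),red=(0,8),yel=(20,35),teal=(82,100)).items():
  for b in blobs(d['image'],(0,0,640,400),*h,amin=80):print(c,b,plane(d,b[0],.046 if c=='teal' else .08).round(4))
print(need(s,[.601,.187,.145]))
E
```

```text
7.95 [0.48974689 0.17934543 0.1456304 ] [-0.25778906 -0.47760911  0.17274094] [[ 9.978e-01  6.610e-02  3.000e-04]
 [ 6.610e-02 -9.978e-01  4.000e-04]
 [ 3.000e-04 -4.000e-04 -1.000e+00]]
red ((np.float64(383.8), np.float64(59.0)), [368, 42, 32, 35, 849]) [0.6017 0.1388 0.08  ]
red ((np.float64(532.9), np.float64(71.6)), [520, 63, 27, 18, 342]) [0.6006 0.0343 0.08  ]
red ((np.float64(60.7), np.float64(224.3)), [47, 214, 29, 23, 351]) [0.4641 0.382  0.08  ]
yel ((np.float64(247.5), np.float64(58.5)), [232, 41, 32, 36, 856]) [0.5958 0.2325 0.08  ]
teal ((np.float64(304.7), np.float64(147.3)), [271, 143, 58, 9, 340]) [0.5353 0.1909 0.046 ]
[ 0.446 -0.001  0.003]
```

View pics/w2.png

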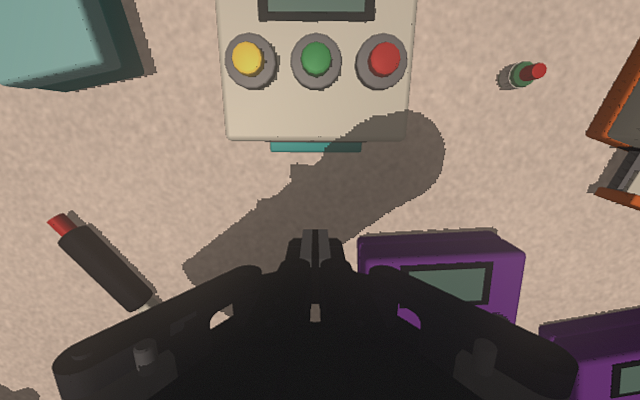

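The wrist view shows the tray home, its panel flush under the reader's front at (316,147). The keys are at (247,59), (316,58) and (384,59), with green in the middle. I'll move over green.

Emit:
drive_tool(
  increments=[
    {"x": 0.03, "y": 0, "z": 0, "wx": 0, "wy": 0, "wz": 0},
    {"x": 0.1, "y": 0, "z": 0, "wx": 0, "wy": 0, "wz": 0},
    {"x": 0.2, "y": 0, "z": 0, "wx": 0, "wy": 0, "wz": 0},
    {"x": 0.3, "y": 0, "z": 0, "wx": 0, "wy": 0, "wz": 0},
    {"x": 0.39, "y": 0, "z": 0, "wx": 0, "wy": 0, "wz": 0},
    {"x": 0.435, "y": 0, "z": 0.03, "wx": 0, "wy": 0, "wz": 0},
    {"x": 0.442, "y": 0, "z": 0.09, "wx": 0, "wy": 0, "wz": 0},
    {"x": 0.442, "y": 0, "z": 0.15, "wx": 0, "wy": 0, "wz": 0},
    {"x": 0.442, "y": 0, "z": 0.18, "wx": 0, "wy": 0, "wz": 0},
    {"x": 0.442, "y": 0, "z": 0.18, "wx": 0, "wy": 0, "wz": 0},
  ],
)

```text
clock: 9.25
tcp_pos: [0.5995, 0.1865, 0.0999]
orientation: [[0.998, 0.067, -0.001], [0.067, -0.998, -0.001], [-0.001, 0.001, -1.0]]
force: [0.2, 0.9, 0.5]
grip_width: -0.0
gripper_force: 0.0
```

```bash
python3 - <<'E'
from station import *
from h import *
s=state();print(s['clock'],s['tcp_pos'],s['force']);print(need(s,[.600,.1865,.0745]))
d=snapshot('scene');cv2.imwrite('pics/s2.png',cv2.resize(d['image'][150:290,330:460],(557,600))[...,::-1])
E
```

```text
9.25 [0.59951012 0.18651742 0.09987399] [0.19920183 0.89271657 0.52420317]
[0.002 0.    0.101]
```

View pics/s2.png

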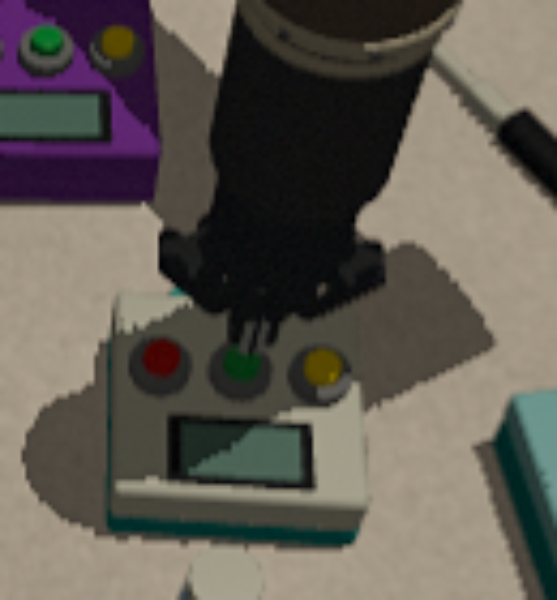

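The scene crop shows the fingertips over the green key at crop (245,355), clear of red and yellow. I'll press slowly.

Emit:
drive_tool(
  increments=[
    {"x": 0, "y": 0, "z": 0.03, "wx": 0, "wy": 0, "wz": 0},
    {"x": 0, "y": 0, "z": 0.06, "wx": 0, "wy": 0, "wz": 0},
    {"x": 0, "y": 0, "z": 0.075, "wx": 0, "wy": 0, "wz": 0},
    {"x": 0, "y": 0, "z": 0.082, "wx": 0, "wy": 0, "wz": 0},
    {"x": 0, "y": 0, "z": 0.088, "wx": 0, "wy": 0, "wz": 0},
    {"x": 0, "y": 0, "z": 0.094, "wx": 0, "wy": 0, "wz": 0},
    {"x": 0, "y": 0, "z": 0.098, "wx": 0, "wy": 0, "wz": 0},
    {"x": 0, "y": 0, "z": 0.1, "wx": 0, "wy": 0, "wz": 0},
    {"x": 0, "y": 0, "z": 0.1, "wx": 0, "wy": 0, "wz": 0},
  ],
)

```text
clock: 10.42
tcp_pos: [0.6002, 0.1866, 0.0756]
orientation: [[0.998, 0.066, 0.0], [0.066, -0.998, -0.0], [-0.0, 0.0, -1.0]]
force: [-1.3, -0.8, 3.5]
grip_width: -0.0001
gripper_force: 1.5
```

Emit:
drive_tool(
  increments=[
    {"x": 0, "y": 0, "z": 0.004, "wx": 0, "wy": 0, "wz": 0},
    {"x": 0, "y": 0, "z": 0.008, "wx": 0, "wy": 0, "wz": 0},
    {"x": 0, "y": 0, "z": 0.008, "wx": 0, "wy": 0, "wz": 0},
    {"x": 0, "y": 0, "z": 0.008, "wx": 0, "wy": 0, "wz": 0},
  ],
)

```text
clock: 10.92
tcp_pos: [0.6003, 0.1866, 0.0741]
orientation: [[0.998, 0.066, 0.0], [0.066, -0.998, -0.0], [0.0, 0.0, -1.0]]
force: [-3.3, -1.3, 7.4]
grip_width: -0.0003
gripper_force: 3.7
```

The key is fully down: z is 0.074 and the force rises past 4 N at the stop. I'll release it and withdraw straight up, then back.

Emit:
drive_tool(
  increments=[
    {"x": 0, "y": 0, "z": -0.01, "wx": 0, "wy": 0, "wz": 0},
    {"x": 0, "y": 0, "z": -0.03, "wx": 0, "wy": 0, "wz": 0},
    {"x": 0, "y": 0, "z": -0.08, "wx": 0, "wy": 0, "wz": 0},
    {"x": 0, "y": 0, "z": -0.18, "wx": 0, "wy": 0, "wz": 0},
    {"x": 0, "y": 0, "z": -0.3, "wx": 0, "wy": 0, "wz": 0},
    {"x": -0.05, "y": 0, "z": -0.42, "wx": 0, "wy": 0, "wz": 0},
    {"x": -0.15, "y": 0, "z": -0.52, "wx": 0, "wy": 0, "wz": 0},
    {"x": -0.28, "y": 0, "z": -0.58, "wx": 0, "wy": 0, "wz": 0},
    {"x": -0.4, "y": 0, "z": -0.6, "wx": 0, "wy": 0, "wz": 0},
    {"x": -0.48, "y": 0, "z": -0.6, "wx": 0, "wy": 0, "wz": 0},
    {"x": -0.5, "y": 0, "z": -0.6, "wx": 0, "wy": 0, "wz": 0},
    {"x": -0.5, "y": 0, "z": -0.6, "wx": 0, "wy": 0, "wz": 0},
  ],
)

```text
clock: 12.42
tcp_pos: [0.4758, 0.1787, 0.2242]
orientation: [[0.998, 0.067, 0.001], [0.067, -0.998, 0.001], [0.001, -0.001, -1.0]]
force: [-0.4, 0.5, 0.5]
grip_width: 0.0003
gripper_force: 0.0
```

```bash
python3 - <<'E'
from station import *
from h import *
s=state();print(s['clock'],s['tcp_pos'],s['force'])
d=snapshot('scene');cv2.imwrite('pics/s3.png',d['image'][...,::-1])
E
```

```text
12.425 [0.47578087 0.17867896 0.22415424] [-0.3904099   0.48160145  0.50938258]
```

View pics/s3.png

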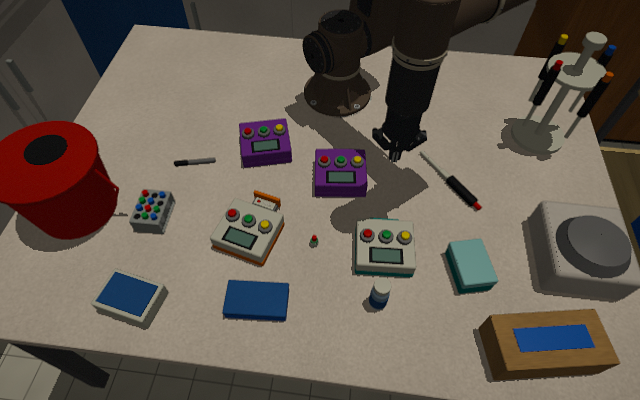

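The teal reader at (385,247) has its tray home and the green key back up at (386,236). The hand is clear in the air at (400,145) and everything else stands as before.

```bash
python3 -c "
from station import *
print(close_job())"
```

```text
the job is handed in; nothing more can be done
None
```

The teal reader's tray is pushed home against its stop, its green start key was pressed fully down and sprang back, the hand is clear of everything, and the job is handed in at about 12.4 s of the 43 s allowed.

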